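# Weigh out a batch of short bolts with the scoop and the dial scale

### The job

Weigh out a batch of bolts: take the scoop, scoop bolts from the blue stock bin and tip them into the pan of the scale until its needle stands in the green band. Then lay the scoop down flat on the table, bowl up. Move the bolts with the scoop only, never with the gripper, let none end up anywhere but in the bin or the pan, and leave the tin cup, the spray can and the black bracket where they stand.

Things in the scene. Friction and masses are not known exactly. Their poses are not given: they have to be found in the camera images.
- stock_bin: Blue picking bin, fixed. Origin at the footprint's centre, on the table; +x to its high back, z up; the low open front faces -x, to the robot. Outside x = -112 to +102 mm, 110 wide; inside 104 wide (y = +-52). Flat floor 4 mm above the table from x = -109 to +20, 84 wide between 10 mm bevels along the sides; then it sweeps up. Front lip 14 high, 3 thick; side walls rise straight from 26 high at the front to 116 at x = 94; back 116.
- bin_sweep (a point): Where the bin's flat floor ends, in its middle: 20 mm ahead of the bin's origin, 4 above the table. From here the floor sweeps up to the back through the points (x from the bin's origin, height above the table) (40, 10), (60, 26), (75, 45), (94, 85) mm. Bolts pushed up it end in a scoop that follows it and is tilted nose up by 20 to 25 degrees.
- scale: White dial spring scale with a round steel pan, fixed to the table. Origin on the table, straight under the pan's centre; +x away from the dial. The housing reaches from x = -135 to +68 mm, 144 wide, 68 high; its sloping front at -x carries the dial.
- pan_floor (a point): Centre of the inner floor of the scale's pan, 93 mm above the table when empty (up to 17 mm lower when loaded: it sinks about 1.6 mm per bolt). The pan is round, open at the top, its rim 27 mm above this point and 146 mm in diameter, its flat floor about 90 mm in diameter.
- scale_needle (a joint): Angle of the scale's red needle in rad: 0 for the empty pan, growing clockwise as seen from the front. Each bolt in the pan adds 0.47. The green band begins at 1.30 and runs to the end of the dial (4.7), so three bolts or more bring the needle into it.
- scoop: Flat-bottomed aluminium hand scoop with a black rubber handle, 70 to 120 g, loose, lying flat on the table. Origin at the centre of the bowl's underside; +x to the nose, z up. Bowl from x = -48 (back wall, 52 high) to +50 mm (nose); outside 84 wide from the back to x = 12, 76 at the nose. Side rims 52 high at the back, 48 at x = 12, 7 at the nose. Floor 2.5 thick, 1.8 at the nose.
- scoop_grip (a point): Centre of the scoop's handle sleeve, 94 mm behind the scoop's origin, 64 above its underside. The sleeve is 78 long, 18 wide (along the scoop's y: grip across this) and 28 thick, and rises away from the bowl at 35 degrees; its upper end is 126 behind the origin, 87 up. Grip firmly (40 to 60 N): it can turn in the fingers when the nose is pushed.
- scoop_nose (a point): Middle of the scoop's front edge, at its underside, 50 mm ahead of the scoop's origin. Bolts stay in the scoop when it is carried nose up by 20 to 25 degrees (they may roll out of it when level), and slide out over the nose when it is tipped nose down by 40 degrees or more.
- bolt_1: One of nine alike short steel flange bolts, loose in the bin, 25 g. Origin at the centre of the head's flat face, z along the shank; 27 mm long, flange 24 mm in diameter.
- bolt_2: As bolt_1.
- bolt_3: As bolt_1.
- bolt_4: As bolt_1.
- bolt_5: As bolt_1.
- bolt_6: As bolt_1.
- bolt_7: As bolt_1.
- bolt_8: As bolt_1.
- bolt_9: As bolt_1.
- parts_cup: Bystander: tin cup, 76 mm wide, 61 high, loose. Origin at the centre of its underside.
- spray_black: Bystander: black spray can, 67 mm wide, 200 high, loose. Origin at the centre of its underside.
- bracket: Bystander: black folded steel bracket, 53 x 87 x 32 mm, lying loose. Origin at the centre of its underside.

How it is judged:
By the outcome, as a careful person would: the job done as asked, in the order asked, and still so for the second after the job is handed in, with the robot touching nothing.
It also fails if it takes over 72 s, if anything falls off the work surface, if the arm or the gripper's body presses on something with over 40 N, if the wrist force passes 120 N, or if a joint passes its speed limit or range.

### The arm

A 6-joint arm with a two-finger parallel gripper is mounted at the origin on a cart in front of the work surface, level with it; the furniture and walls round the work are solid. World frame = base frame: x ahead of the robot, y to its left, z up, the work surface at z = 0. Lengths are in mm, angles in rad, forces in N, time in s.
With the tool pointing down it reaches from about 325 to 775 mm from the base axis. Payload 5.5 kg.
Tool frame: the origin (TCP) lies midway between the tips of the shut fingers; the grasp point (between the pads) lies 19 mm behind it; z points along the fingers, y is the line along which they close (so a half turn about z gives the same grasp; the last joint's range is limited). The gripper opens to 85 mm and grips with 20 to 120 N. Pads are 22 mm wide; open, the fingers measure 114 mm over their backs; the gripper's body (76 mm by 85 mm) begins 54 mm behind the grasp point. The pads swing forward as they close: fully open they stand 13 mm farther back than shut.
Start: joints at [-1.219, 0.091, 1.231, -0, 1.82, -0.057], TCP at [238.506, -550.574, 231.275] pointing down, gripper open.
Joint ranges: [-2.87, 2.87], [-0.86, 2.18], [0.17, 2.46], [-1.51, 4.65], [0.06, 2.69], [-2.65, 2.65]. Speed limits (rad/s): [2.57, 2.57, 3.01, 3.14, 3.14, 3.14].

### API

Orientations are given as a unit quaternion [x, y, z, w].
In Python, from station import arm, effector, solver, snapshot, camera_model, finder gives the robot as it stands. Calls block until the motion is done:
- arm.move_ptp(position, orientation): joint-space move of the TCP to a pose.
- arm.line_to(position, rot=None, speed=150): straight line of the TCP; rot=None keeps the orientation; speed is the mean speed in mm/s.
- arm.set_joints(angles): joint-space move.
- effector.grip(opening): finger opening in mm; the grip force is fixed at half the most; returns when the fingers have stopped.
- arm.wait(seconds).
- solver.ik(position, orientation): joint angles nearest the present ones, or None.
- arm.state(): the state.
- snapshot(name): name is "scene" or "top"; returns the picture (384x512x3 uint8, red, green, blue); there is no depth.
- camera_model(name): a dict with "mtx" (3x3 intrinsics, pixels), "T" (4x4, takes a point from camera to world coordinates). Camera axes: x right, y down, z forward; pixel columns grow to the right and rows downward; lengths in mm; the calibration is good to about 2 mm. A picture is of the moment at which its call begins. camera_model takes no time and is no camera call.
A pose or a line that the arm cannot do raises arm.IKError and nothing moves.
- arm.close_job(): hands the job in; it is judged then, once.
Trained networks look in the newest picture that a camera, given by its name, has taken for a name from the list of things; names that differ only in an ending like _2 or _b are one class to them, and where a whole thing is asked for, a point or a joint stands for the part that bears it (a point fixed in the world has none). Each returns a list of dicts, best first, with "conf" (0 to 1); they miss things now and then, are a little off and sometimes report something else, mostly with a low value. They report only what shows in the picture. A call takes as long as a camera call.
- finder.silhouettes(label, camera): "pixels" (384x512 bool, what is visible of it) and "location" ([row, column] in pixels, amid what is visible of it).
- finder.pinpoint(label, camera): "location" ([row, column] in pixels: a listed point, or the origin of a listed thing).
The state is a dict: "time_s": time; "joint_positions": joint angles; "joint_vel": joint speeds; "effort": joint torques, N m; "tcp_pos": TCP position; "tcp_rot": TCP orientation; "ft_force": force on the tool from outside, world axes, zero at the start; "ft_torque": the same for the moment, N m; "gripper_width": finger opening in mm; "gripper_force": force on a finger pad.
Only numpy, scipy, OpenCV 4.12 (cv2) and the standard library are available. Lean on these libraries where they do the work, as an engineer would, in place of code of your own. Each camera call takes 0.05 s, during which the arm holds its last target. There are 200 camera calls.

## Working session

There is one attempt and no reset: what is moved stays moved. The work goes in short steps, each a Python script; the robot and the scene stay as the last script left them, time stands still between calls to the robot, and variables do not carry over. Pictures are saved under pics/ and viewed, at most 10 in all, crops included, and the job is handed in when it is done.

```bash
mkdir -p pics; ls
cat > h.py <<'E'
import numpy as np, cv2
from station import arm, effector, solver, snapshot, camera_model, finder
from scipy.spatial.transform import Rotation as R
def ray(cam,rc):
    m=camera_model(cam);K=np.array(m["mtx"]);T=np.array(m["T"])
    d=T[:3,:3]@np.linalg.solve(K,[rc[1],rc[0],1.]);return T[:3,3],d
def onz(cam,rc,z):
    o,d=ray(cam,rc);return (o+d*(z-o[2])/d[2]).round(1)
def tri(rc1,rc2,c1="top",c2="scene"):
    o1,d1=ray(c1,rc1);o2,d2=ray(c2,rc2);d1=d1/np.linalg.norm(d1);d2=d2/np.linalg.norm(d2)
    t=np.linalg.lstsq(np.c_[d1,-d2],o2-o1,rcond=None)[0]
    a,b=o1+t[0]*d1,o2+t[1]*d2;return ((a+b)/2).round(1),round(float(np.linalg.norm(a-b)),1)
def save(cam,name,crop=None):
    im=snapshot(cam)[:,:,::-1]
    cv2.imwrite("pics/"+name,im);return im
E
python3 - <<'E'
from h import *
a=save("top","a1.png");b=save("scene","b1.png")
cv2.imwrite("pics/ab.png",np.vstack([a,b])[:, :] if 0 else cv2.resize(np.hstack([a,b]),(800,300)))
for c in("top","scene"):
    m=camera_model(c);print(c,np.array(m["T"]).round(2).tolist(),np.array(m["mtx"]).round(0).tolist())
for n in "stock_bin bin_sweep scale pan_floor scoop scoop_grip scoop_nose parts_cup spray_black bracket bolt_1".split():
    for c in("top","scene"):
        r=finder.pinpoint(n,c)
        print(n,c,[(round(x["conf"],2),np.round(x["location"],1).tolist()) for x in r[:9 if n=="bolt_1" else 2]])
print(arm.state()["time_s"])
E
```

```text
pics
top [[0.03, -1.0, 0.06, 514.01], [-1.0, -0.03, 0.01, 33.35], [-0.0, -0.06, -1.0, 984.9], [0.0, 0.0, 0.0, 1.0]] [[350.0, 0.0, 261.0], [0.0, 350.0, 188.0], [0.0, 0.0, 1.0]]
scene [[-0.58, -0.45, 0.68, -194.57], [-0.82, 0.32, -0.48, 560.37], [-0.01, -0.83, -0.55, 721.88], [0.0, 0.0, 0.0, 1.0]] [[445.0, 0.0, 247.0], [0.0, 445.0, 198.0], [0.0, 0.0, 1.0]]
stock_bin top [(0.65, [179.7, 193.7]), (0.36, [229.6, 336.5])]
stock_bin scene [(0.65, [255.1, 173.4]), (0.49, [251.3, 176.6])]
bin_sweep top [(0.56, [176.1, 193.8])]
bin_sweep scene [(0.7, [251.4, 173.4]), (0.32, [190.4, 258.2])]
scale top [(0.71, [175.8, 283.2])]
scale scene [(0.85, [218.8, 257.7])]
pan_floor top [(0.71, [177.8, 287.6])]
pan_floor scene [(0.8, [190.0, 257.2])]
scoop top [(0.77, [228.3, 337.2])]
scoop scene [(0.95, [222.6, 333.4]), (0.61, [218.9, 256.1])]
scoop_grip top [(0.83, [264.4, 352.8])]
scoop_grip scene [(0.61, [215.9, 370.7])]
scoop_nose top [(0.84, [214.2, 329.9]), (0.26, [265.1, 353.8])]
scoop_nose scene [(0.58, [267.2, 194.6]), (0.3, [220.3, 253.4])]
parts_cup top []
parts_cup scene [(0.69, [249.8, 160.0]), (0.6, [194.1, 197.6])]
spray_black top [(0.87, [110.1, 222.4])]
spray_black scene [(0.74, [203.0, 166.9])]
bracket top []
bracket scene [(0.49, [270.4, 283.7]), (0.49, [244.4, 170.5])]
bolt_1 top [(0.56, [168.7, 182.2]), (0.54, [209.5, 192.3]), (0.52, [203.9, 181.7]), (0.51, [186.7, 202.5]), (0.5, [185.4, 193.2]), (0.48, [193.9, 176.3]), (0.46, [174.6, 192.8]), (0.44, [197.2, 195.8]), (0.38, [181.2, 179.8])]
bolt_1 scene [(0.68, [266.1, 163.8]), (0.64, [248.5, 162.0]), (0.63, [257.1, 193.3]), (0.53, [252.4, 174.2]), (0.52, [267.8, 195.2]), (0.52, [272.4, 179.0]), (0.45, [244.1, 170.0]), (0.44, [247.8, 189.6]), (0.43, [256.9, 159.9])]
1.2
```

Run:
```python
import cv2
a=cv2.imread("pics/a1.png");b=cv2.imread("pics/b1.png")
cv2.imwrite("pics/a2.png",cv2.resize(a[80:310,120:420],(780,598),interpolation=cv2.INTER_CUBIC))
cv2.imwrite("pics/b2.png",cv2.resize(b[110:340,120:420],(780,598),interpolation=cv2.INTER_CUBIC))
```

```text
(no output)
```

View pics/a2.png

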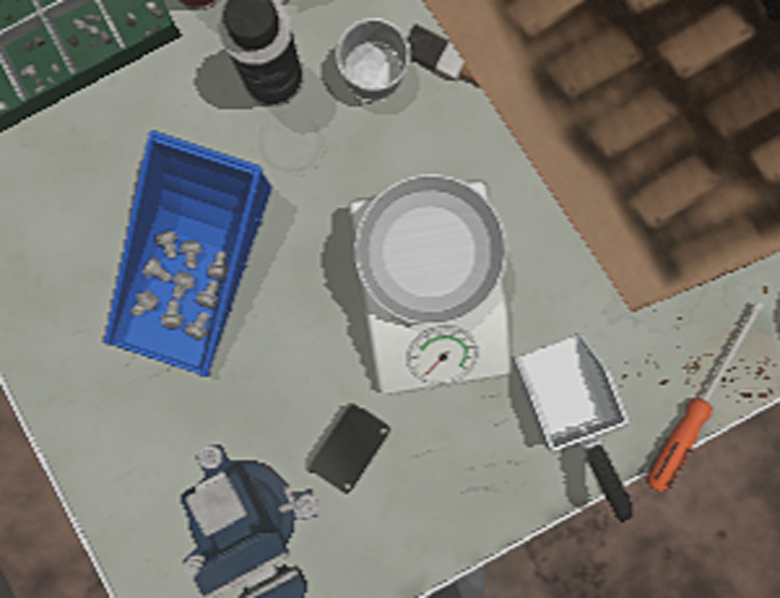

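View pics/b2.png

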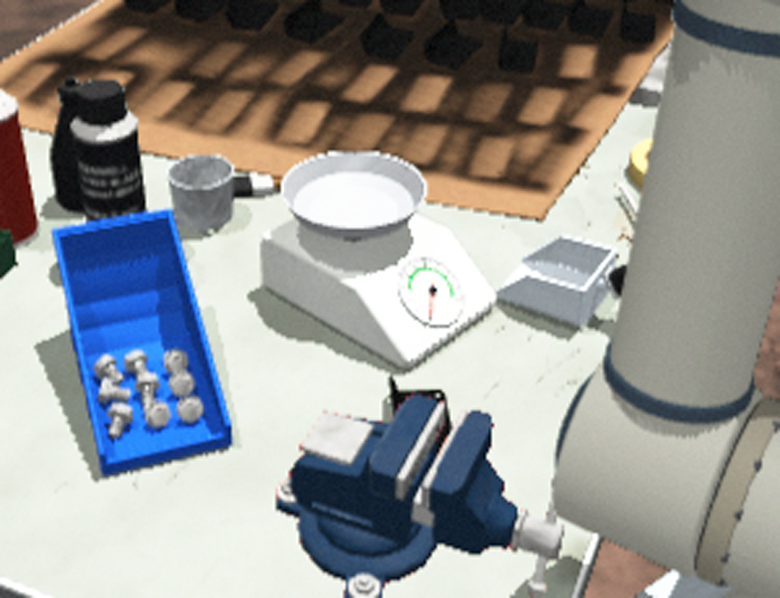

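The top view shows the bin (crop rim corners about (150,132), (262,168), (105,343), (208,375)), the bolts in its front half, the pan at (430,250), the scoop with its nose at (546,346) and handle at (605,480), and the bracket at (350,447). The scene view agrees: the can and cup stand behind the bin and the needle is at zero. Next I fit the poses.

```bash
cat > fit.py <<'E'
from h import *
from scipy.optimize import least_squares
def cp(x,y,top=True): return np.array([(80 if top else 110)+(y+.5)/2.6-.5,120+(x+.5)/2.6-.5])
def proj(cam,P):
    m=camera_model(cam);T=np.array(m["T"]);p=T[:3,:3].T@(P-T[:3,3]);q=np.array(m["mtx"])@p;return np.array([q[1],q[0]])/q[2]
def fit(obs,x0):
    def f(v):
        c,s=np.cos(v[2]),np.sin(v[2])
        return np.concatenate([proj(cam,np.array([v[0]+c*l[0]-s*l[1],v[1]+s*l[0]+c*l[1],l[2]]))-rc for cam,l,rc in obs])
    r=least_squares(f,x0,loss="soft_l1",x_scale=[10,10,.1]);return r.x,f(r.x).reshape(-1,2).round(1).tolist()
E
python3 - <<'E'
from fit import *
t,s="top","scene"
b=[(t,(102,55,116),cp(150,132)),(t,(102,-55,116),cp(264,167)),(t,(-112,55,26),cp(105,341)),(t,(-112,-55,26),cp(209,374)),
 (s,(102,55,116),cp(54,227,0)),(s,(102,-55,116),cp(173,211,0)),(s,(20,0,4),(251.4,173.4)),(t,(20,0,4),(176.1,193.8))]
v,r=fit(b,[550,200,-.2]);print("bin",v.round(3),r)
o=[(t,(50,38,6),cp(515,357)),(t,(50,-38,6),cp(577,336)),(t,(-48,-42,52),cp(627,420)),(t,(-48,42,52),cp(553,450)),
 (t,(-94,0,64),(264.4,352.8)),(t,(50,0,0),(214.2,329.9)),(s,(0,0,0),(222.6,333.4)),(t,(0,0,0),(228.3,337.2))]
v,r=fit(o,[400,-200,.3]);print("scoop",v.round(3),r)
print("pan",tri((177.8,287.6),(190,257.2)),onz(t,(177.8,287.6),93),onz(s,(190,257.2),93))
print("scale",onz(t,(175.8,283.2),0),onz(s,(218.8,257.7),0))
# pan rim circle centre from crop
print("rim",onz(t,cp(430,250),120), "dial",onz(t,cp(443,355),50))
print("can",onz(t,(110.1,222.4),0),"can top",onz(t,cp(252,22),195),"cup",onz(t,cp(372,60),61),"bracket",onz(t,cp(350,447),30))
bl=[[168.7,182.2],[209.5,192.3],[203.9,181.7],[186.7,202.5],[185.4,193.2],[193.9,176.3],[174.6,192.8],[197.2,195.8],[181.2,179.8]]
np.save("bl.npy",bl);print([onz(t,q,14)[:2].tolist() for q in bl])
print("vise",onz(t,cp(215,505),100),onz(t,cp(230,447),20),onz(t,cp(320,500),40))
E
```

```text
bin [ 5.89447e+02  2.26964e+02 -2.95000e-01] [[0.2, 1.0], [0.4, -1.5], [0.3, 0.4], [0.4, -1.6], [1.8, 0.3], [0.1, -1.5], [-1.9, 0.1], [-3.3, 2.9]]
scoop [ 4.60904e+02 -1.74950e+02  3.79000e-01] [[0.1, -0.2], [-1.2, 1.4], [0.7, 0.8], [0.2, -0.4], [0.3, 1.5], [-1.8, -0.1], [1.1, -2.5], [0.9, -1.0]]
pan (array([594.1, -27.9,  93.9]), 2.9) [593.3 -29.1  93. ] [596.1 -27.6  93. ]
scale [606.9 -23.1   0. ] [594.2 -28.6   0. ]
rim [595.6 -20.9 120. ] dial [494.5 -41.1  50. ]
can [790.9 155.2   0. ] can top [787.1 146.1 195. ] cup [796.6  39.9  61. ] bracket [396.  52.  30.]
[[618.0, 260.2], [505.0, 227.6], [519.8, 257.6], [569.1, 201.6], [572.1, 227.7], [547.1, 273.8], [602.2, 230.0], [539.4, 219.2], [582.8, 265.5]]
vise [345.8 178.9 100. ] [391.3 178.5  20. ] [342.5  81.1  40. ]
```

```bash
cat >> h.py <<'E'
BIN=np.array([589.4,227.0,-.295]); SC=np.array([460.9,-175.0,.379]); PAN=np.array([594.5,-27.]); G=np.array([-94.,0,64]); NOSE=np.array([50.,0,0])
LEAN=np.radians(15); SG=1
def rot(yaw,p,lean=None):
    a=LEAN if lean is None else lean;s,c=np.sin(a),np.cos(a)
    Rt=np.array([[-SG*c,0,s],[0,SG,0],[-SG*s,0,-c]])
    return R.from_euler("ZY",[yaw,p]).as_matrix(),Rt
def tool(pt,yaw,pdeg,ref=NOSE,back=0,lean=None):
    "tool pose that puts scoop point ref at world pt; pdeg nose-down"
    S,Rt=rot(yaw,np.radians(pdeg),lean)
    return np.asarray(pt)+S@(G+(19-back)*Rt[:,2]-ref), R.from_matrix(S@Rt).as_quat()
def inbin(x,z,y=0):
    c,s=np.cos(BIN[2]),np.sin(BIN[2]);return np.array([BIN[0]+c*x-s*y,BIN[1]+s*x+c*y,z])
def nose(pt,yaw,p,speed=100):
    P,q=tool(pt,yaw,p);arm.line_to(P.tolist(),q.tolist(),speed)
PATH=[(-97,5.5,45),(-85,5.5,33),(-70,5.5,21),(-50,5.5,12),(-20,5.5,6),(15,5.5,2),(40,12,-2),(60,29,-11),(70,42,-18),(77,53,-23)]
E
python3 - <<'E'
import h
from h import *
for lean in (0,15,25):
  for sg in(1,-1):
    h.LEAN=np.radians(lean);h.SG=sg
    L=[tool([SC[0],SC[1],0],SC[2],0,np.zeros(3)),tool([SC[0],SC[1],0],SC[2],0,np.zeros(3),back=100)]
    L+=[tool(inbin(x,z),BIN[2],p) for x,z,p in PATH]+[tool(inbin(77,210),BIN[2],-23),tool(inbin(-97,120),BIN[2],45)]
    L+=[tool([PAN[0]-25,PAN[1],z],y,p) for y in (-.1,.2) for z,p in((170,-23),(140,40),(150,55))]
    J=[solver.ik(list(P),list(q)) for P,q in L]
    print(lean,sg,"bad",[i for i,j in enumerate(J) if j is None])
    K=np.array([j for j in J if j is not None])
    if len(K): print(K.min(0).round(2),K.max(0).round(2))
E
```

```text
0 1 bad [16, 19]
[-0.59 -0.84  0.97 -0.33  1.18 -2.54] [ 0.56  0.39  2.13  0.54  2.49 -0.63]
0 -1 bad [16, 19]
[-0.59 -0.84  0.97 -0.33  1.18  0.6 ] [0.56 0.39 2.13 0.54 2.49 2.51]
15 1 bad [0, 1, 14, 17]
[-0.11 -0.33  0.76 -0.63  1.05 -1.97] [ 0.69  0.51  2.    0.36  2.56 -0.35]
15 -1 bad [10, 11, 14, 17]
[-0.84 -0.56  0.76 -0.56  1.17  0.39] [0.69 0.51 2.09 0.36 2.56 2.6 ]
25 1 bad [0, 1, 14, 17]
[-0.11 -0.37  0.88 -0.88  1.01 -1.92] [ 0.77  0.38  2.08  0.24  2.41 -0.12]
25 -1 bad [9, 10, 11, 12, 14, 17]
[-1.02 -0.64  0.88 -0.4   1.19  0.22] [0.65 0.38 2.17 0.43 2.41 2.61]
```

Run:
```python
import h
from h import *
for lean in (0,5,10):
  for sg in(1,-1):
    h.LEAN=np.radians(lean);h.SG=sg
    L=[tool([SC[0],SC[1],0],SC[2],0,np.zeros(3)),tool([SC[0],SC[1],0],SC[2],0,np.zeros(3),back=100)]
    L+=[tool(inbin(x,z),BIN[2],p) for x,z,p in PATH]+[tool(inbin(77,210),BIN[2],-23),tool(inbin(-97,120),BIN[2],45)]
    print(lean,sg,"bad",[i for i,(P,q) in enumerate(L) if solver.ik(list(P),list(q)) is None])
    for y in(-.3,0,.3,.6):
        print("  ",y,[(z,p) for z,p in((170,-23),(190,-23),(130,40),(130,46),(140,46),(130,52),(130,60)) if solver.ik(*map(list,tool([PAN[0]-25*np.cos(y),PAN[1]-25*np.sin(y),z],y,p))) is None])
```

```text
0 1 bad []
   -0.3 [(130, 60)]
   0 [(130, 60)]
   0.3 [(130, 60)]
   0.6 [(170, -23), (190, -23)]
0 -1 bad []
   -0.3 [(130, 60)]
   0 [(130, 60)]
   0.3 [(130, 60)]
   0.6 []
5 1 bad []
   -0.3 [(130, 60)]
   0 [(170, -23), (190, -23), (130, 60)]
   0.3 []
   0.6 [(170, -23), (190, -23)]
5 -1 bad []
   -0.3 [(130, 60)]
   0 [(170, -23), (190, -23), (130, 60)]
   0.3 []
   0.6 []
10 1 bad [0, 1]
   -0.3 [(170, -23), (190, -23)]
   0 [(170, -23), (190, -23), (130, 60)]
   0.3 [(170, -23)]
   0.6 [(170, -23), (190, -23)]
10 -1 bad [11]
   -0.3 [(170, -23), (190, -23)]
   0 [(170, -23), (190, -23), (130, 60)]
   0.3 [(170, -23)]
   0.6 []
```

```bash
sed -i 's/^LEAN=.*/LEAN=0.0; SG=-1/' h.py
python3 - <<'E'
from h import *
O=[SC[0],SC[1],0];Z=np.zeros(3)
P,q=tool(O,SC[2],0,Z,back=90);arm.move_ptp(P.tolist(),q.tolist())
P,q=tool(O,SC[2],0,Z);arm.line_to(P.tolist(),speed=150)
print(arm.state()["ft_force"]);effector.grip(5)
s=arm.state();print(s["gripper_width"],s["gripper_force"],s["ft_force"],s["time_s"])
arm.line_to((P+[0,0,150]).tolist(),speed=150)
s=arm.state();print(s["gripper_width"],s["ft_force"],s["time_s"])
# carry to above the bin, level, for a look
nose(inbin(-10,170),BIN[2],0,250)
print(arm.state()["time_s"])
a=save("top","a3.png");b=save("scene","b3.png")
cv2.imwrite("pics/c3.png",np.hstack([cv2.resize(a[90:290,120:300],(400,444)),cv2.resize(b[60:300,80:296],(400,444))]))
for n in("scoop_nose","scoop","scoop_grip"):
    for c in("top","scene"):
        r=finder.pinpoint(n,c);print(n,c,[(round(x["conf"],2),np.round(x["location"],1).tolist()) for x in r[:2]])
E
```

```text
[0.17372499 0.1435247  0.19578277]
17.500423552800168 60.664225816726685 [-0.73869355 -0.09515148  1.82934308] 3.9917
17.407926165986918 [-0.26430288 -0.05477208 -1.20599906] 5.1417
7.2417
scoop_nose top [(0.96, [176.1, 177.5]), (0.53, [104.4, 263.5])]
scoop_nose scene [(0.72, [205.6, 167.2]), (0.35, [257.4, 190.4])]
scoop top [(0.7, [196.8, 172.4])]
scoop scene [(0.62, [211.9, 174.6]), (0.29, [249.9, 161.3])]
scoop_grip top [(0.84, [236.9, 150.9])]
scoop_grip scene [(0.89, [210.9, 178.6])]
```

View pics/c3.png

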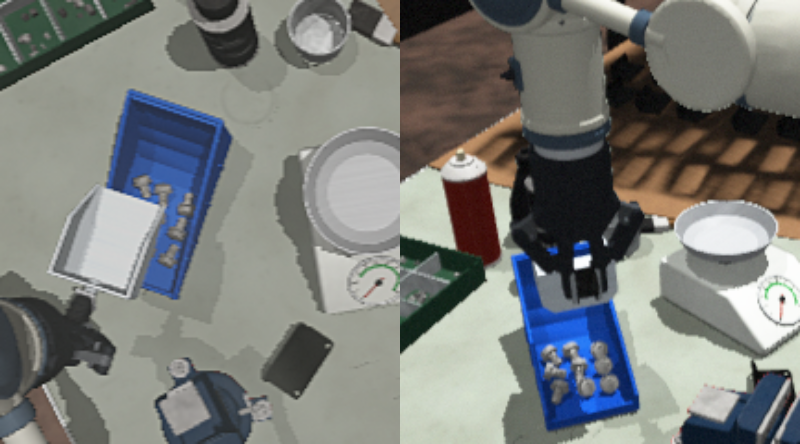

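The scoop is held by the handle above the bin, with its nose corners at crop (97,188) and (165,205). The bolts are undisturbed. I'll fit the held pose and refine the bin.

Run:
```python
from fit import *
t="top"
cc=lambda x,y:np.array([90+(y+.5)/2.222-.5,120+(x+.5)/2.222-.5])
H=170
o=[(t,(50,38,H+6),cc(97,187)),(t,(50,-38,H+6),cc(165,204)),(t,(-48,-42,H+52),cc(130,298)),(t,(-48,42,H+52),cc(49,271)),(t,(50,0,H),(176.1,177.5)),(t,(0,0,H),(196.8,172.4)),(t,(-94,0,H+64),(236.9,150.9))]
exp=inbin(-60,0);print("exp",exp,BIN[2])
v,r=fit(o,[*exp[:2],-.3]);print(v.round(3),r)
v4,r=fit(o[:4],[*exp[:2],-.3]);print(v4.round(3),r)
print(arm.state()["tcp_pos"],tool(inbin(-10,170),BIN[2],0)[0], "nose",onz(t,(176.1,177.5),170),inbin(-10,170))
# bin: silhouette of blue in first picture, project model outline for check
a=cv2.imread("pics/a1.png").astype(int)
m=((a[...,0]>a[...,2]+45)&(a[...,0]>70)).astype(np.uint8);m[:,240:]=0;m[235:]=0;m[:110]=0
n,l,st,_=cv2.connectedComponentsWithStats(m);k=1+st[1:,4].argmax();m=(l==k).astype(np.uint8)
from scipy.optimize import minimize
m=cv2.morphologyEx(m,cv2.MORPH_CLOSE,np.ones((7,7),np.uint8))
def sil(v):
    c,s=np.cos(v[2]),np.sin(v[2]);pts=[]
    for x,y,z in [(sx,sy*55,zz) for sy in(1,-1) for sx,zz in((-112,0),(-112,26),(94,116),(102,116),(102,0))]:
        pts.append(proj("top",np.array([v[0]+c*x-s*y,v[1]+s*x+c*y,z]))[::-1])
    M=np.zeros(m.shape,np.uint8);h=cv2.convexHull((np.array(pts)*16).round().astype(np.int32).reshape(-1,1,2));cv2.fillPoly(M,[h],1,cv2.LINE_8,4);return M
f=lambda v:int((sil(v)!=m).sum())
r=minimize(f,[589.4,227,-.295],method="Nelder-Mead",options=dict(initial_simplex=[[589,227,-.295],[595,227,-.29],[589,232,-.29],[589,227,-.25]]))
print(m.sum(),f([589.4,227,-.295]),r.x.round(3),r.fun)
```

```text
exp [531.99187146 244.44439101   0.        ] -0.295
[ 5.34039e+02  2.43785e+02 -2.72000e-01] [[-2.2, -0.4], [-0.2, 0.0], [-0.7, -0.4], [0.0, -0.5], [0.6, 1.6], [0.3, 0.1], [1.3, 0.3]]
[ 5.32674e+02  2.42991e+02 -2.70000e-01] [[-1.6, -0.2], [0.3, 0.3], [-0.1, 0.0], [0.7, -0.2]]
[442.08360217 271.60386337 215.05846202] [442.05247008 271.77393692 215.        ] nose [583.6 234.1 170. ] [579.83197858 229.9073985  170.        ]
3866 209 [ 5.90959e+02  2.28744e+02 -2.96000e-01] 47.0
```

```bash
sed -i 's/^BIN=np.array([^;]*;/BIN=np.array([591.0,228.7,-.296]);/; s/G=np.array(\[-94.,0,64\])/G=np.array([-95.,0,64]); DY=.02/; s/return R.from_euler("ZY",\[yaw,p\]).as_matrix(),Rt/return R.from_euler("ZY",[yaw,p]).as_matrix(),R.from_euler("Z",-DY).as_matrix()@Rt/' h.py; grep -n "BIN=\|DY" h.py
cat > scoop.py <<'E'
from h import *
def F(tag):
    s=arm.state();print(tag,np.round(s["ft_force"],1),round(s["gripper_width"],1),round(s["time_s"],2))
def dig(y=0):
    nose(inbin(-97,90,y),BIN[2],45,250);nose(inbin(-97,25,y),BIN[2],45,150);F("in")
    for x,z,p in PATH: nose(inbin(x,z,y),BIN[2],p,90);F((x,z,p))
    nose(inbin(77,100),BIN[2],-24,120);nose(inbin(60,190),BIN[2],-24,200);F("out")
def look(n):
    a=save("top",f"a{n}.png");b=save("scene",f"b{n}.png")
    cv2.imwrite(f"pics/c{n}.png",np.hstack([cv2.resize(a[90:290,120:300],(400,444)),cv2.resize(b[60:300,80:296],(400,444))]))
E
python3 - <<'E'
from scoop import *
dig();look(4)
E
```

```text
16:BIN=np.array([591.0,228.7,-.296]); SC=np.array([460.9,-175.0,.379]); PAN=np.array([594.5,-27.]); G=np.array([-95.,0,64]); DY=.02; NOSE=np.array([50.,0,0])
21:    return R.from_euler("ZY",[yaw,p]).as_matrix(),R.from_euler("Z",-DY).as_matrix()@Rt
in [ 0.9  0.  -0.3] 16.8 9.16
(-97, 5.5, 45) [ 0.1 -0.5 -0.5] 17.0 9.53
(-85, 5.5, 33) [-0.4  0.7 -0.8] 17.7 9.93
(-70, 5.5, 21) [-0.7  0.6 -0.8] 17.0 10.34
(-50, 5.5, 12) [ 1.3 -0.5 -1.5] 17.5 10.72
(-20, 5.5, 6) [-0.   0.3 -1.4] 17.7 11.18
(15, 5.5, 2) [-0.6 -0.6 -1.8] 17.1 11.69
(40, 12, -2) [-1.3  0.7 -2.2] 17.2 12.09
(60, 29, -11) [-1.3  0.9 -3.7] 17.2 12.43
(70, 42, -18) [-0.2  1.1 -2.8] 17.7 12.7
(77, 53, -23) [-0.9 -0.1 -2.9] 17.4 12.95
out [-0.9  0.3 -3.7] 17.4 14.07
```

View pics/c4.png

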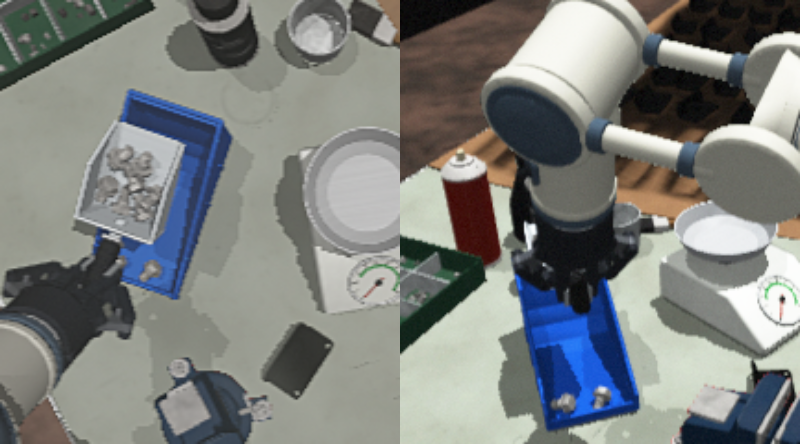

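Seven bolts lie in the scoop (crop around (130,185)) and two remain in the bin at (150,270); none were spilled. I'll carry the load to the pan and tip it slowly.

```bash
cat >> scoop.py <<'E'
def dump(yaw=-.1,off=28):
    at=lambda z,o=off:np.array([PAN[0]-o*np.cos(yaw),PAN[1]-o*np.sin(yaw),z])
    nose(at(200),yaw,-24,160);F("over")
    nose(at(165),yaw,-5,100)
    nose(at(140),yaw,12,100)
    for z,p in((128,22),(121,28),(121,32),(122,36),(124,40),(128,44),(132,48),(136,52)): nose(at(z),yaw,p,60)
    arm.wait(.4);F("tipped")
E
python3 - <<'E'
from scoop import *
dump()
a=save("top","a5.png");b=save("scene","b5.png")
cv2.imwrite("pics/c5.png",np.hstack([cv2.resize(a[90:290,200:380],(400,444)),cv2.resize(b[60:300,150:366],(400,444))]))
E
```

```text
Traceback (most recent call last):
  File "scoop.py", line 13, in dump
    nose(at(200),yaw,-24,160);F("over")
    ~~~~^^^^^^^^^^^^^^^^^^^^^
  File "h.py", line 29, in nose
    P,q=tool(pt,yaw,p);arm.line_to(P.tolist(),q.tolist(),speed)
                       ~~~~~~~~~~~^^^^^^^^^^^^^^^^^^^^^^^^^^^^^
station.IKError: the arm cannot follow that straight line within its joint ranges
```

Run:
```python
from scoop import *
print(np.round(arm.state()["joint_positions"],2))
for yaw in(-.3,-.1,.1,.3):
  for p in(-24,-20):
   for z in(170,200,230):
    P,q=tool([PAN[0]-28*np.cos(yaw),PAN[1]-28*np.sin(yaw),z],yaw,p);j=solver.ik(list(P),list(q));print(yaw,p,z,None if j is None else np.round(j,2))
P,q=tool([PAN[0]-28,PAN[1],136],-.3,52);print(solver.ik(list(P),list(q)))
```

```text
[ 0.6  -0.25  1.71 -0.33  1.42  2.49]
-0.3 -24 170 [ 0.11 -0.8   2.12 -0.16  1.44  1.99]
-0.3 -24 200 [ 0.11 -0.79  2.06 -0.16  1.49  1.98]
-0.3 -24 230 [ 0.11 -0.78  2.   -0.16  1.53  1.98]
-0.3 -20 170 [ 0.08 -0.73  2.05 -0.13  1.5   1.96]
-0.3 -20 200 [ 0.08 -0.72  1.99 -0.13  1.55  1.96]
-0.3 -20 230 [ 0.08 -0.71  1.92 -0.13  1.6   1.95]
-0.1 -24 170 None
-0.1 -24 200 None
-0.1 -24 230 [-0.11 -0.84  2.03  0.    1.53  1.59]
-0.1 -20 170 [-0.11 -0.79  2.08  0.    1.51  1.59]
-0.1 -20 200 [-0.11 -0.78  2.02  0.    1.55  1.59]
-0.1 -20 230 [-0.11 -0.76  1.95  0.    1.6   1.59]
0.1 -24 170 [-0.33 -0.85  2.14  0.17  1.47  1.18]
0.1 -24 200 [-0.33 -0.84  2.08  0.17  1.51  1.19]
0.1 -24 230 [-0.33 -0.82  2.02  0.17  1.56  1.19]
0.1 -20 170 [-0.3  -0.77  2.07  0.13  1.52  1.21]
0.1 -20 200 [-0.3  -0.76  2.01  0.13  1.57  1.21]
0.1 -20 230 [-0.3  -0.74  1.95  0.13  1.62  1.22]
0.3 -24 170 [-0.5  -0.74  2.09  0.3   1.5   0.81]
0.3 -24 200 [-0.5  -0.74  2.03  0.3   1.55  0.83]
0.3 -24 230 [-0.5  -0.72  1.97  0.3   1.59  0.84]
0.3 -20 170 [-0.45 -0.68  2.02  0.24  1.55  0.86]
0.3 -20 200 [-0.45 -0.68  1.96  0.24  1.6   0.87]
0.3 -20 230 [-0.45 -0.66  1.9   0.24  1.64  0.88]
[-0.16045917  0.59783566  0.76138256  0.24516997  2.67307977  1.89669377]
```

```bash
sed -i 's/def dump(yaw=-.1/def dump(yaw=-.25/; s/nose(at(200),yaw,-24,160)/nose(at(200),yaw,-21,160)/; s/(136,52)/(134,50)/' scoop.py
python3 - <<'E'
from scoop import *
dump()
a=save("top","a5.png");b=save("scene","b5.png")
cv2.imwrite("pics/c5.png",np.hstack([cv2.resize(a[90:290,200:380],(400,444)),cv2.resize(b[60:300,150:366],(400,444))]))
E
```

```text
over [-0.6 -0.9 -2.6] 17.3 15.91
tipped [ 0.5  0.7 -0.9] 17.3 20.01
```

View pics/c5.png

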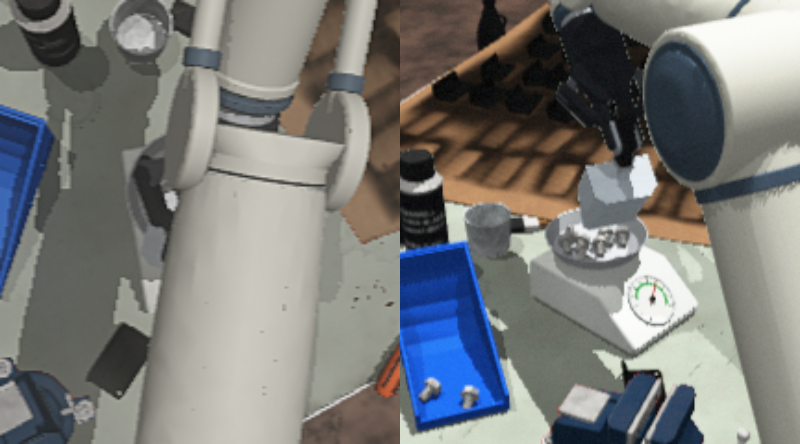

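The needle now stands in the green at crop (655,290). The pan holds the bolts at (600,240), and two are still in the bin. I'll retract, carry the scoop to its old place, and check it before laying it down.

Run:
```python
from scoop import *
yaw=-.25
nose([PAN[0]-35,PAN[1]+8,185],yaw,48,120)
nose([PAN[0]-80,PAN[1]-20,200],yaw,10,200)
c,s=np.cos(SC[2]),np.sin(SC[2])
nose([SC[0]+50*c,SC[1]+50*s,130],SC[2],0,250);F("above")
a=save("top","a6.png");b=save("scene","b6.png")
cv2.imwrite("pics/c6.png",np.hstack([cv2.resize(a[110:310,190:370],(400,444)),cv2.resize(b[60:300,150:366],(400,444))]))
```

```text
above [-0.1 -0.  -1.4] 17.2 22.73
```

View pics/c6.png

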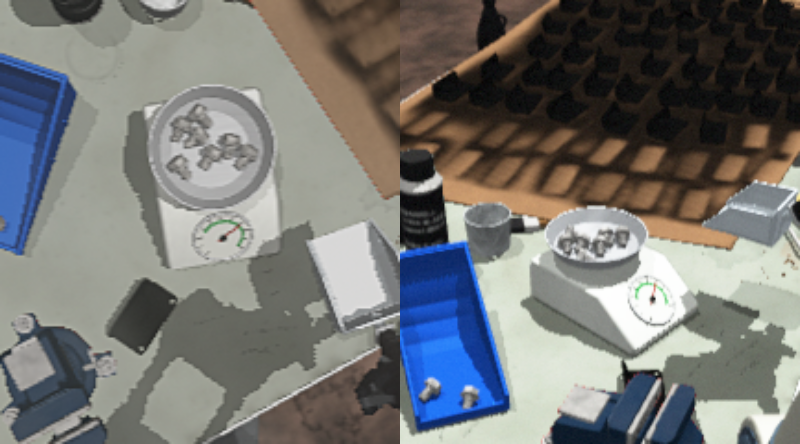

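The scoop is empty and all seven bolts are in the pan with the needle in the green, so I lay the scoop down.

Run:
```python
import h
from scoop import *
h.DY=0;h.G[0]=-94
Z=np.zeros(3)
for z in(30,4):
    P,q=tool([SC[0],SC[1],z],SC[2],0,Z);arm.line_to(P.tolist(),q.tolist(),120)
F("near")
for z in(2,1,.3,-.3):
    P,q=tool([SC[0],SC[1],z],SC[2],0,Z);arm.line_to(P.tolist(),q.tolist(),20);F(z)
    if arm.state()["ft_force"][2]>1: break
effector.grip(60);arm.wait(.2);F("open")
arm.line_to((P+[0,0,120]).tolist(),speed=120)
arm.set_joints([-1.219,0.091,1.231,0,1.82,-0.057]);arm.wait(.5)
a=save("top","a7.png");b=save("scene","b7.png")
cv2.imwrite("pics/c7.png",np.hstack([cv2.resize(a[90:310,190:390],(404,444)),cv2.resize(b[100:320,150:346],(396,444))]))
F("end")
```

```text
near [-0.6  0.1 -1.6] 17.4 24.18
2 [ 0.4  0.3 -0.6] 17.6 24.43
1 [-0.2 -0.4 -0.2] 17.3 24.68
0.3 [-1.5 -0.5  2.6] 17.3 24.93
open [-0.3 -0.3  0.2] 59.9 25.61
end [ 0.   1.  -0.9] 60.0 28.75
```

View pics/c7.png

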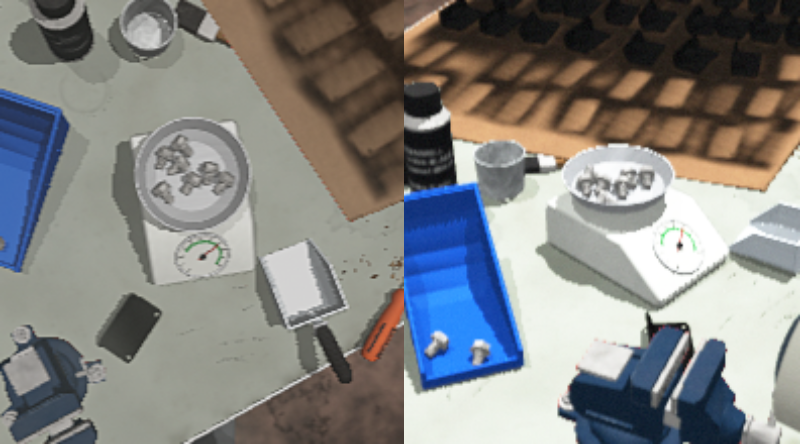

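The scoop lies flat with its bowl up at (300,285). The needle is in the green at (212,250), there are seven bolts in the pan and two in the bin, and the bystanders have not moved.

```bash
python3 -c "
from station import arm
print(arm.close_job())"
```

```text
the job is handed in; nothing more can be done
None
```

I handed the job in at about 29 s on the robot's clock: seven bolts are in the pan with the needle in the green band, two are still in the bin, the scoop lies flat on the table bowl up, and the cup, can and bracket stand where they were.

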